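Lock the parts chest with its bar and pin

ROBOT

A 6-joint arm with a two-finger parallel gripper is mounted at the origin on the work surface. World frame = base frame: x ahead of the robot, y to its left, z up, the work surface at z = 0. Lengths are in m, angles in degrees, forces in N, time in s.
With the tool pointing down it reaches from about 0.375 to 0.9 m from the base axis. Payload 3.1 kg.
Tool frame: the origin (TCP) lies on the centre line of the jaws, within the pads' length; the fingertips stand 22 mm ahead of it and the grasp point (between the pads) lies 3 mm ahead of it; y points along the fingers, z is the direction in which the jaws open and shut, and the axes are right-handed (so a half turn about y gives the same grasp; the last joint's range is limited). The gripper opens to 87 mm and grips with 3 to 60 N. Pads are 19 mm wide; open, the fingers measure 117 mm over their backs; the gripper's body (75 mm by 190 mm) begins 51 mm behind the grasp point.
Start: joints at [56.007, 30.224, 82.088, -0, 67.689, -10.227], TCP at [0.252, 0.572, 0.245] pointing down, gripper open.
Joint ranges: [-176.69, 176.69], [-43.24, 126.21], [12.49, 139.97], [-82, 262], [0, 151.66], [-163.58, 163.58]. Speed limits (degrees/s): [159.86, 159.86, 180, 180, 180, 180].

INTERFACE

Orientations are given as a 3x3 rotation matrix whose columns are the frame's x, y, z axes.
In Python, from rig import bot gives the robot as it stands.
- The arm moves only by the tool jog_arm, never from a script. Its argument "motion" is one flat list of numbers, 6 for each row, row after row: the shift along the tool's x, y, z in mm, then the turn, a rotation vector about the tool's x, y, z in degrees. A call has 1 to 20 rows; each row is the pose to reach, as a shift and turn from the pose commanded when the call began, along the tool's axes at that moment; what a row does not reach only later rows make up. A row lasts 1/8 s, in which the tool goes at most 62.5 mm and 10.7 degrees, less where a joint would pass 70% of its speed; a pose out of reach is approached as far as the arm can. A call with a gripper value outside its range is refused whole. "gripper" is the opening, from 0 (shut) to 1 (fully open), set as the call begins (left out, the last holds). The fingers move at their own pace and stop on an object; the grip force is fixed at half the most. Time passes only in rows, so rows that repeat a pose let the fingers close. It gives the time, the measured TCP pose, the force and the opening at its end, in the units of the state.
- bot.read_state(): the state, without advancing time (a new reading comes with each control period).
- bot.capture(name): name is "scene" or "top"; returns (picture, depth): 400x640x3 uint8, red, green, blue; 400x640 float32, m along the optical axis (not along the pixel's ray), 0 where there is no reading.
- bot.get_calibration(name): a dict with "mtx" (3x3 intrinsics, pixels), "pose" (4x4, takes a point from camera to world coordinates). Camera axes: x right, y up, looking along -z (the intrinsics and any distortion apply to the point x, -y, -z); pixel columns grow to the right and rows downward; lengths in m; the calibration is good to about 2 mm. A picture is of the moment at which its call begins. get_calibration takes no time and is no camera call.
- bot.hand_in(): hands the job in, once; it reports no verdict.
The state is a dict: "time_s": time; "joint_positions": joint angles; "qvel": joint speeds; "tau": joint torques, N m; "position": TCP position; "tcp_rot": TCP orientation; "force": force on the tool from outside, world axes, zero at the start; "moment": the same for the moment, N m; "opening": opening from 0.0 (shut) to 1.0 (fully open).
Only numpy, scipy, OpenCV 4.12 (cv2) and the standard library are available. Lean on these libraries where they do the work, as an engineer would, in place of code of your own. Each camera call takes 0.05 s, during which the arm holds its last target.

TASK

Swing the blue lock bar fully shut across the lid of the steel parts chest, so that the eye at its end lines up between the two holes of the blue fork. Then take the pin with the yellow grip out of the pin rack and put it down through all three holes until its collar sits on the fork; leave it standing there.

Things in the scene. Friction and masses are not known exactly. Their poses are not given: they have to be found in the camera images.
- pin: Upright locking pin. Origin: shank tip, z up. Steel shank d 16 mm (lowest 20 mm tapers to 6) to 75 mm up, collar d 52 at 75-83, round yellow grip d 24 at 83-133. 0.2 kg. Hangs by its collar in a d 32 hole of a fixed steel rack 95 mm high, in a row of three pins 85 mm apart along world x (within 12 deg), order varies; the other two (red, green; grips alike) are too short or thick.
- bar (a joint): Angle (rad) of the flat blue lock bar about its upright pivot: 0 is fully shut against a stop, its eye centred under the fork's hole; it grows to 1.2 as the bar swings open (clockwise from above, towards the robot); starts at 0.45 to 0.85. Light friction (about 1 N at the knob), no spring: it stays where it is left.
- bar_knob (a point): Top centre of the upright black knob on the lock bar, d 22 mm, 50 tall, top 125 mm above the table; turns with the bar. The pivot lies 140 mm off along this point's +y; along -y the bar runs on to its eye (60 mm square, d 40 hole, centre 280 mm from the pivot). Bar 32 mm wide, its upper face 75 mm above the table; chest lid 58 mm.
- fork_hole (a point): Centre of the d 32 mm hole in the blue fork's upper lug, at its top face, 92 mm above the table; z up, +y points along the shut bar to its pivot, 280 mm off. Two lugs 70 x 70 x 8 mm, holes in line, lower lug's top at 54 mm; the shut bar's eye lies between. A wall joins them on the -y side, no higher than the upper lug. Fork, chest and pivot are one fixed unit, turned up to 12 deg.
Not all that is in view belongs to the job. Leave any brown look-alike of the pin alone.

How it is judged:
By the outcome, as a careful person would: the job done as asked, in the order asked, and still so for the second after the job is handed in, with the robot touching nothing.
It also fails if it takes over 58 s, if anything falls off the work surface, if the arm or the gripper's body presses on something with over 40 N, if the wrist force passes 120 N, or if a joint passes its speed limit or range.

## Working session

There is one attempt and no reset: what is moved stays moved. The work goes in short steps, Python scripts to look and compute and a tool call to move; the robot and the scene stay as the last step left them, time stands still between calls to the robot, and variables do not carry over. Pictures are saved under pics/ and viewed, and the job is handed in when it is done.

Besides the shell and the picture viewer there is one more tool, called after "Call:" as name(argument=value, ...) on one line, values as JSON. jog_arm: Moves the arm, as the interface text tells. Its arguments: {"type":"object","properties":{"motion":{"type":"array","items":{"type":"number"}},"gripper":{"type":"number"}},"required":["motion"]}

```bash
mkdir -p pics; ls
python3 - <<'E'
from rig import bot
import cv2,numpy as np
s=bot.read_state(); print({k:np.round(v,3).tolist() for k,v in s.items()})
for n in("scene","top"):
    p,d=bot.capture(n); np.savez(f"{n}0.npz",p=p,d=d); cv2.imwrite(f"pics/{n}0.png",p[:,:,::-1]); c=bot.get_calibration(n); print(n,{k:np.round(v,4).tolist() for k,v in c.items()})
E
```

```text
pics
{'time_s': 0.0, 'joint_positions': [56.006, 30.278, 82.158, -0.003, 67.689, -10.228], 'qvel': [-0.072, -0.029, -0.011, -0.037, -0.001, -0.106], 'tau': [0.0, -44.004, -17.659, 0.064, 0.058, -0.0], 'position': [0.251, 0.571, 0.244], 'tcp_rot': [[0.915, -0.001, 0.403], [-0.403, -0.002, 0.915], [-0.0, -1.0, -0.002]], 'force': [0.144, 0.129, -0.414], 'moment': [-0.037, -0.043, -0.033], 'opening': 1.003}
scene {'mtx': [[390.8821, 0.0, 319.884], [0.0, 390.8821, 199.4082], [0.0, 0.0, 1.0]], 'pose': [[-0.7014, -0.56, 0.4409, 0.9342], [0.7125, -0.5351, 0.4539, 0.4138], [-0.0183, 0.6325, 0.7744, 0.8127], [0.0, 0.0, 0.0, 1.0]]}
top {'mtx': [[467.4421, 0.0, 321.5404], [0.0, 467.4421, 199.6619], [0.0, 0.0, 1.0]], 'pose': [[-0.0043, 0.9851, -0.1721, 0.3856], [-0.9998, -0.0011, 0.0184, -0.0107], [0.0179, 0.1722, 0.9849, 1.0213], [0.0, 0.0, 0.0, 1.0]]}
```

View pics/scene0.png

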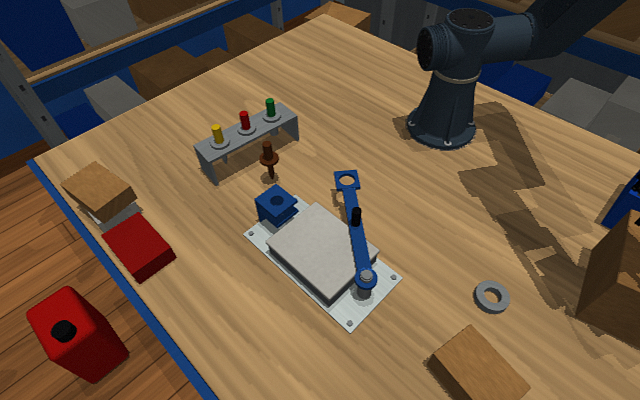

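View pics/top0.png

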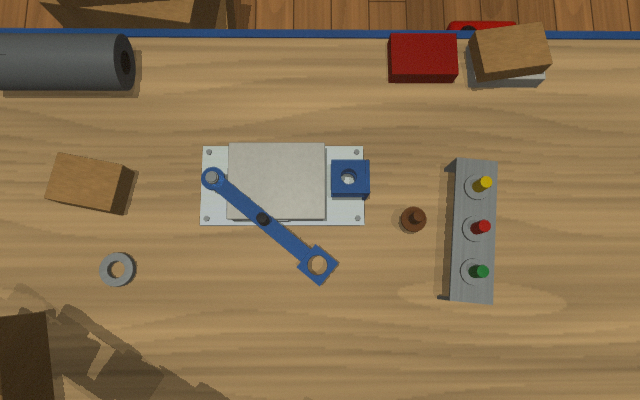

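The scene view shows the yellow pin at (217,134), the fork at (277,200), the knob at (356,215) and the brown look-alike at (269,155). In the top view these are at (485,183), (349,178), (263,218) and (413,219). Of the rack pins (yellow, red, green), only the one at top (485,183) has the yellow grip. I'll measure next and confirm it in a crop.

```bash
cat > h.py <<'E'
import cv2,numpy as np
from rig import bot
def ray(n,uv):
    c=bot.get_calibration(n); K,T=np.array(c["mtx"]),np.array(c["pose"])
    u,v=uv; d=np.array([(u-K[0,2])/K[0,0],-(v-K[1,2])/K[1,1],-1.])
    return T[:3,3],T[:3,:3]@d
def onz(n,uv,z):
    o,d=ray(n,uv); return o+d*(z-o[2])/d[2]
def atd(n,uv,dep):
    o,d=ray(n,uv); return o+d*dep
def cross(uv1,uv2):
    o1,d1=ray("scene",uv1);o2,d2=ray("top",uv2)
    A=np.stack([d1,-d2],1);t=np.linalg.lstsq(A,o2-o1,rcond=None)[0]
    a,b=o1+t[0]*d1,o2+t[1]*d2
    return (a+b)/2,np.linalg.norm(a-b)
def cloud(n,d):
    v,u=np.mgrid[0:400,0:640]; o,_=ray(n,(0,0))
    c=bot.get_calibration(n);K,T=np.array(c["mtx"]),np.array(c["pose"])
    D=np.stack([(u-K[0,2])/K[0,0],-(v-K[1,2])/K[1,1],-np.ones(u.shape)],-1)
    return o+(D@T[:3,:3].T)*d[...,None]
def hsv(p): return cv2.cvtColor(p,cv2.COLOR_RGB2HSV)
E
python3 - <<'E'
from h import *
for n in("scene","top"):
    z=np.load(f"{n}0.npz");p,d=z["p"],z["d"];H=hsv(p);P=cloud(n,d)
    h,s,v=[H[...,i].astype(int) for i in range(3)]
    Y=(h>20)&(h<34)&(s>170)&(v>110)
    cn,L,st,ce=cv2.connectedComponentsWithStats(Y.astype(np.uint8))
    for i in range(1,cn):
        if st[i,4]>15:
            q=P[(L==i)]; print(n,"yellow",st[i],ce[i].round(1),np.median(q,0).round(4),q[:,2].max().round(4))
            top=q[q[:,2]>q[:,2].max()-.006]; print("  top pts",len(top),top.mean(0).round(4))
    B=((h>100)&(h<125)&(s>120)&(v>40)).astype(np.uint8)
    cs,hi=cv2.findContours(B,cv2.RETR_CCOMP,cv2.CHAIN_APPROX_NONE)
    for c,hh in zip(cs,hi[0]):
        a=cv2.contourArea(c)
        if a>40:
            m=cv2.moments(c);uv=(m["m10"]/m["m00"],m["m01"]/m["m00"]);print(n,"hole" if hh[3]>=0 else "outer",int(a),np.round(uv,1),"z.092",onz(n,uv,.092).round(4)[:2],"z.075",onz(n,uv,.075).round(4)[:2])
    for lo,hi_ in((.089,.097),(.118,.130)):
        pass
    K=(v<45)&(P[...,2]>.08)&(P[...,2]<.14)&(d>0)
    cn,L,st,ce=cv2.connectedComponentsWithStats(K.astype(np.uint8))
    for i in range(1,cn):
        if st[i,4]>10: q=P[L==i];t=q[q[:,2]>q[:,2].max()-.005];print(n,"dark",st[i],ce[i].round(1),"top",t.mean(0).round(4),len(t))
    cv2.imwrite(f"pics/{n}_crop.png",cv2.resize(p[120:320,190:510] if n=="top" else p[80:300,180:400],None,fx=2.5,fy=2.5,interpolation=2)[:,:,::-1])
E
```

```text
scene yellow [211 124   9   6  43] [215.2 126.5] [ 0.572  -0.3396  0.1534] 0.1562
  top pts 41 [ 0.573  -0.3392  0.1536]
scene outer 1117 [275.6 205.4] z.092 [ 0.6092 -0.0713] z.075 [ 0.6015 -0.0827]
scene outer 770 [622.7 204.9] z.092 [0.0515 0.5093] z.075 [0.0307 0.5115]
scene outer 1618 [356.  229.7] z.092 [0.5305 0.1111] z.075 [0.5209 0.1039]
scene hole 159 [365.9 276. ] z.092 [0.603  0.2016] z.075 [0.5951 0.1966]
scene hole 141 [346.6 179.8] z.092 [ 0.4333 -0.0048] z.075 [ 0.4215 -0.0147]
scene outer 2739 [127.5 289.7] z.092 [ 0.9607 -0.1246] z.075 [ 0.9613 -0.1373]
scene outer 1651 [ 14.2 126. ] z.092 [ 0.937  -0.8355] z.075 [ 0.937 -0.865]
scene outer 1930 [514.8  80.5] z.092 [-0.2379  0.0952] z.075 [-0.2655  0.0876]
scene outer 1452 [606.2  55.7] z.092 [-0.5723  0.2469] z.075 [-0.6079  0.2429]
scene outer 585 [472.3   6.3] z.092 [-0.5886 -0.2628] z.075 [-0.6245 -0.2788]
scene outer 493 [296.7   7.5] z.092 [-0.116  -0.7684] z.075 [-0.1408 -0.7963]
scene outer 7482 [135.6  62.7] z.092 [ 0.5292 -0.8791] z.075 [ 0.5196 -0.9096]
scene outer 4258 [37.8 31.4] z.092 [ 0.676  -1.3506]
[... 503 characters left out ...]
ts 95 [ 0.5722 -0.3409  0.1538]
top outer 2593 [273.  228.3] z.092 [0.4902 0.0691] z.075 [0.4921 0.0706]
top hole 365 [317.  264.8] z.092 [ 0.4177 -0.0185] z.075 [ 0.4183 -0.0186]
top hole 170 [211.6 177.1] z.092 [0.5948 0.1947] z.075 [0.5986 0.1985]
top outer 1192 [349.8 176.4] z.092 [ 0.596  -0.0858] z.075 [ 0.5999 -0.0872]
top hole 202 [347.6 176.3] z.092 [ 0.5962 -0.0813] z.075 [ 0.6001 -0.0826]
top outer 575 [591.7  34.9] z.092 [ 0.9113 -0.6174] z.075 [ 0.9209 -0.6285]
top outer 2308 [234.7  32.4] z.092 [0.9125 0.1567] z.075 [0.9221 0.1598]
top dark [114  35   9  40 191] [118.5  52.3] top [0.8674 0.4    0.1132] 10
top dark [259 217  10   9  34] [265.  221.8] top [0.5012 0.0847 0.1249] 4
```

```bash
ls pics
```

```text
scene0.png
scene_crop.png
top0.png
top_crop.png
```

View pics/top_crop.png

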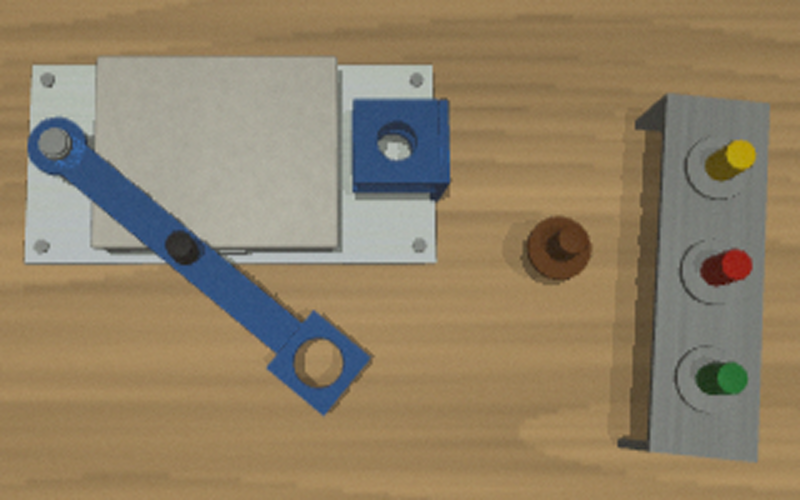

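View pics/scene_crop.png

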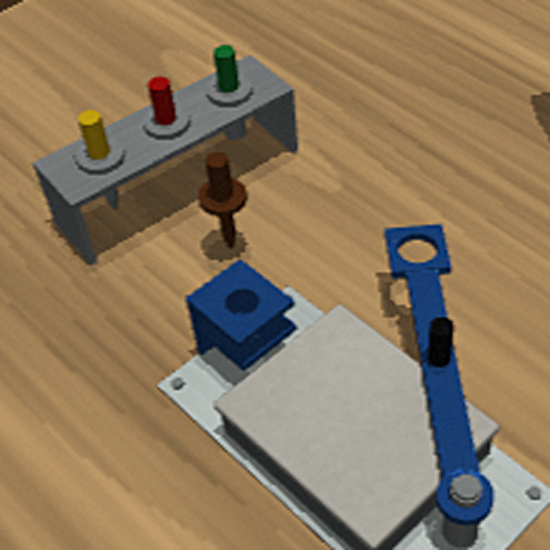

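The crop confirms the target: the only yellow grip is the rack pin at the far (+x) end, at top px (485,181). The brown one at (413,219) stands alone in front of the rack. Next I'll refine the fork, pivot and knob positions.

Run:
```python
from h import *
for n in("scene","top"):
    z=np.load(f"{n}0.npz");p,d=z["p"],z["d"];H=hsv(p);P=cloud(n,d)
    h,s,v=[H[...,i].astype(int) for i in range(3)]
    B=(h>100)&(h<125)&(s>120)&(v>40)
    near=(np.abs(P[...,0]-.597)<.06)&(np.abs(P[...,1]+.083)<.06)
    q=P[B&near&(np.abs(P[...,2]-.092)<.007)]
    r=cv2.minAreaRect((q[:,:2]*1000).astype(np.float32)); print(n,"lug",np.round(r[0],1),np.round(r[1],1),round(r[2],1),"z",np.median(q[:,2]).round(4),len(q))
    q=P[(np.abs(P[...,0]-.6)<.03)&(np.abs(P[...,1]-.197)<.03)&(P[...,2]>.065)]
    print("pivot",len(q),np.median(q,0).round(4),((q.min(0)+q.max(0))/2).round(4),q.min(0).round(3),q.max(0).round(3))
    q=P[(v<60)&(np.abs(P[...,0]-.507)<.03)&(np.abs(P[...,1]-.088)<.03)&(P[...,2]>.118)]
    print("knob",len(q),((q.min(0)+q.max(0))/2).round(4),q.mean(0).round(4),q.min(0).round(3),q.max(0).round(3))
    # eye hole
    q=P[B&(np.abs(P[...,2]-.075)<.007)&(np.hypot(P[...,0]-.418,P[...,1]+.018)<.06)]
    r=cv2.minAreaRect((q[:,:2]*1000).astype(np.float32)); print(n,"eye",np.round(r[0],1),np.round(r[1],1),round(r[2],1))
```

```text
scene lug [598.  -85.2] [71.3 78. ] 0.0 z 0.0923 700
pivot 491 [0.6004 0.1978 0.0758] [0.5967 0.1945 0.0786] [0.57  0.167 0.065] [0.623 0.222 0.092]
knob 72 [0.51   0.0914 0.1226] [0.511  0.092  0.1244] [0.499 0.081 0.118] [0.521 0.102 0.127]
scene eye [427.8  -7.6] [91.1 58.2] 49.6
top lug [596.8 -86.2] [68.7 77.4] 0.1 z 0.0925 1034
pivot 502 [0.5925 0.1922 0.0764] [0.5954 0.1943 0.0805] [0.57  0.168 0.068] [0.62  0.221 0.093]
knob 89 [0.5069 0.0895 0.1248] [0.5071 0.0888 0.1252] [0.497 0.08  0.119] [0.516 0.099 0.131]
top eye [428.6  -6.9] [88.9 58.3] 50.4
```

```bash
cat >> h.py <<'E'
from scipy.spatial.transform import Rotation as Ro
def plan(target,yaw,tag="",s=None,base=None):
    s=s or bot.read_state(); R=np.array(s["tcp_rot"]);p=np.array(s["position"]) if base is None else np.array(base)
    z=np.array([np.cos(np.radians(yaw)),np.sin(np.radians(yaw)),0]);y=np.array([0,0,-1.]);G=np.stack([np.cross(y,z),y,z],1)
    print(tag,"shift mm",(R.T@(np.array(target)-p)*1000).round(1),"turn",np.degrees(Ro.from_matrix(R.T@G).as_rotvec()).round(1))
E
python3 - <<'E'
from h import *
plan((.508,.089,.2),-39.6); plan((.508,.089,.11),-39.6)
E
```

```text
shift mm [ 429.2   44.2 -338.1] turn [1.000e-01 1.058e+02 1.000e-01]
 shift mm [ 429.2  134.2 -337.9] turn [1.000e-01 1.058e+02 1.000e-01]
```

Call:
jog_arm(motion=[429, 44, -338, 0, 106, 0, 429, 44, -338, 0, 106, 0, 429, 44, -338, 0, 106, 0, 429, 44, -338, 0, 106, 0, 429, 44, -338, 0, 106, 0, 429, 44, -338, 0, 106, 0, 429, 44, -338, 0, 106, 0, 429, 44, -338, 0, 106, 0, 429, 44, -338, 0, 106, 0, 429, 44, -338, 0, 106, 0, 429, 44, -338, 0, 106, 0, 429, 44, -338, 0, 106, 0, 429, 44, -338, 0, 106, 0, 429, 44, -338, 0, 106, 0, 429, 44, -338, 0, 106, 0], gripper=0.5)

```text
time_s: 1.98
position: [0.5082, 0.0901, 0.2006]
tcp_rot: [[-0.639, 0.0, 0.769], [-0.769, -0.0, -0.639], [-0.0, -1.0, 0.0]]
force: [0.5, -0.1, 0.6]
opening: 0.5
```

Call:
jog_arm(motion=[0, 30, 0, 0, 0, 0, 0, 60, 0, 0, 0, 0, 0, 80, 0, 0, 0, 0, 0, 91, 0, 0, 0, 0, 0, 91, 0, 0, 0, 0])

```text
time_s: 2.6
position: [0.508, 0.0898, 0.1091]
tcp_rot: [[-0.64, -0.001, 0.769], [-0.769, 0.0, -0.64], [0.001, -1.0, -0.001]]
force: [-0.9, -0.3, 0.3]
opening: 0.504
```

Run:
```python
from h import *
s=bot.read_state();print(s["position"],s["force"])
p,d=bot.capture("scene");cv2.imwrite("pics/s1.png",cv2.resize(p[100:300,200:480],None,fx=2.5,fy=2.5)[:,:,::-1])
pv=np.array([.597,.197]);
for a in(39.6,30,20,10,0,-3,-5,-6):
    r=np.radians(a); plan(np.r_[pv+.14*np.array([-np.sin(r),-np.cos(r)]),.11],-a,a)
```

```text
[0.50795773 0.08981323 0.10908947] [-0.86667174 -0.26413799  0.28742066]
39.6 shift mm [ 1.  -0.3 -0.1] turn [-0.  -0.2 -0. ]
30 shift mm [-1.  -0.3 23.2] turn [-0.  -9.8 -0. ]
20 shift mm [-7.3 -0.3 46.8] turn [ -0.  -19.8  -0. ]
10 shift mm [-17.5  -0.3  69. ] turn [ -0.  -29.8  -0. ]
0 shift mm [-31.4  -0.3  89. ] turn [ -0.  -39.8  -0. ]
-3 shift mm [-36.2  -0.3  94.5] turn [ -0.  -42.8  -0. ]
-5 shift mm [-39.6  -0.3  98.1] turn [ -0.  -44.8  -0. ]
-6 shift mm [-41.3  -0.3  99.8] turn [ -0.  -45.8  -0. ]
```

View pics/s1.png

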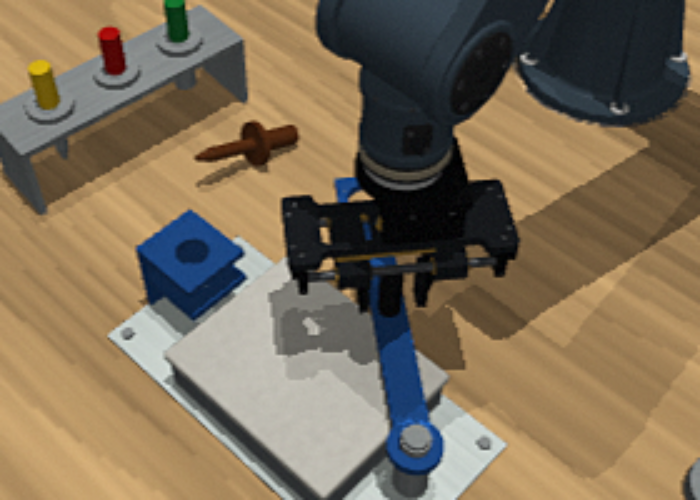

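The brown look-alike, which was balanced on its tip at the start, has tipped over at crop (250,145), untouched by the arm. It doesn't affect the job. The knob at crop (390,290) sits between the open fingers, so I'll swing the bar.

Call:
jog_arm(motion=[0, 0, 12, 0, -5, 0, -1, 0, 23, 0, -10, 0, -4, 0, 35, 0, -15, 0, -7, 0, 47, 0, -20, 0, -12, 0, 58, 0, -25, 0, -17, 0, 69, 0, -30, 0, -24, 0, 79, 0, -35, 0, -31, 0, 89, 0, -40, 0, -36, 0, 94, 0, -40, 0, -38, 0, 97, 0, -40, 0, -38, 0, 97, 0, -40, 0])

```text
time_s: 4.03
position: [0.6076, 0.0571, 0.1099]
tcp_rot: [[0.003, 0.002, 1.0], [-1.0, 0.0, 0.003], [-0.0, -1.0, 0.002]]
force: [-0.2, 0.1, 0.8]
opening: 0.501
```

Call:
jog_arm(motion=[0, 0, 1, 0, 0, 0, 0, 0, 2, 0, 0, 0, 0, 0, 3, 0, 0, 0, 0, 0, 3, 0, 0, 0])

```text
time_s: 4.53
position: [0.6092, 0.0571, 0.1094]
tcp_rot: [[0.004, -0.002, 1.0], [-1.0, 0.0, 0.004], [-0.0, -1.0, -0.002]]
force: [-3.3, 0.3, 1.7]
opening: 0.501
```

Call:
jog_arm(motion=[0, 0, 1, 0, 0, 0, 0, 0, 2, 0, 0, 0, 0, 0, 2, 0, 0, 0])

```text
time_s: 4.9
position: [0.6093, 0.0571, 0.1093]
tcp_rot: [[0.004, -0.007, 1.0], [-1.0, 0.0, 0.004], [-0.0, -1.0, -0.007]]
force: [-7.8, -0.5, 6.3]
opening: 0.501
```

The force rose to 8 N with no further motion, so the bar is against its stop. I'll centre the fingers around the knob, then lift away.

Call:
jog_arm(motion=[0, 0, -6, 0, 0, 0, 0, 0, -14, 0, 0, 0, 0, 0, -14, 0, 0, 0, 0, -30, -14, 0, 0, 0, 0, -70, -14, 0, 0, 0, 0, -110, -14, 0, 0, 0, 0, -130, -14, 0, 0, 0, 0, -130, -14, 0, 0, 0])

```text
time_s: 5.9
position: [0.5997, 0.0568, 0.2416]
tcp_rot: [[0.004, 0.006, 1.0], [-1.0, -0.0, 0.004], [0.0, -1.0, 0.006]]
force: [-1.1, -0.4, -1.0]
opening: 0.498
```

Run:
```python
from h import *
s=bot.read_state();print(s["position"],s["force"])
for n in("scene","top"):
    p,d=bot.capture(n);np.savez(f"{n}2.npz",p=p,d=d)
    cv2.imwrite(f"pics/{n}2.png",cv2.resize(p[80:300,180:500],None,fx=2.5,fy=2.5)[:,:,::-1])
plan((.5727,-.340,.23),-90,"over pin")
plan((.5727,-.340,.131),-90,"at pin")
```

```text
[0.59971641 0.05679781 0.24157471] [-1.06109956 -0.44420534 -0.99917094]
over pin shift mm [396.8   8.9 -26.7] turn [ 0.  90.2  0. ]
at pin shift mm [396.8 107.9 -26.6] turn [ 0.  90.2  0. ]
```

View pics/scene2.png

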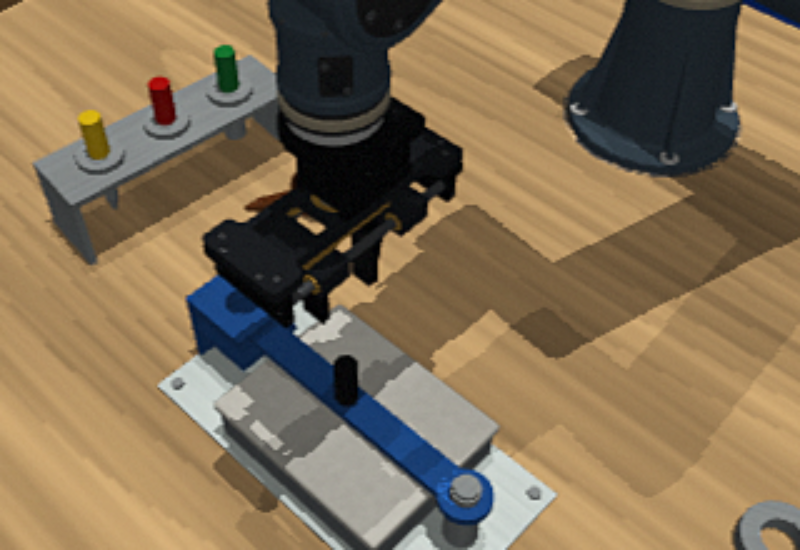

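View pics/top2.png

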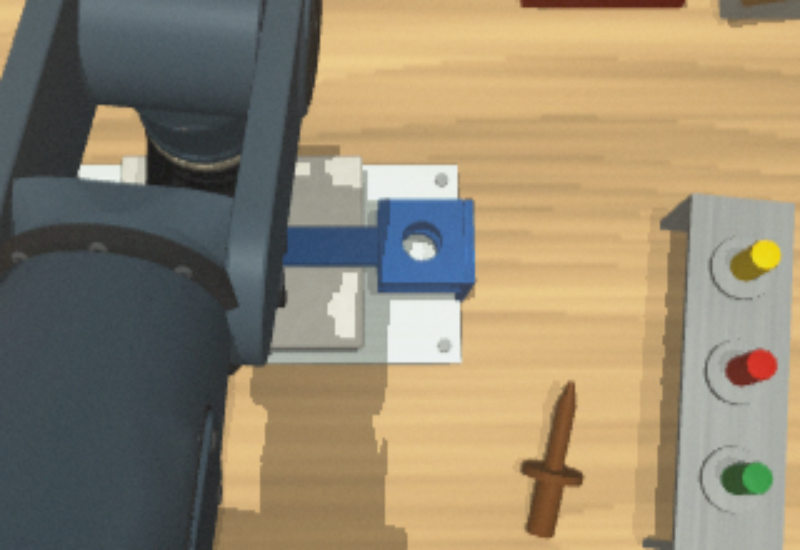

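Both views show the bar lying straight into the fork: scene crop knob at (345,380), and top crop bar running into the fork at (420,240) with the three holes in line. Next I'll move over the yellow pin.

Call:
jog_arm(motion=[397, 0, -27, 0, 90, 0, 397, 0, -27, 0, 90, 0, 397, 0, -27, 0, 90, 0, 397, 0, -27, 0, 90, 0, 397, 0, -27, 0, 90, 0, 397, 0, -27, 0, 90, 0, 397, 0, -27, 0, 90, 0, 397, 0, -27, 0, 90, 0, 397, 0, -27, 0, 90, 0, 397, 0, -27, 0, 90, 0, 397, 0, -27, 0, 90, 0, 397, 0, -27, 0, 90, 0, 397, 0, -27, 0, 90, 0], gripper=0.6)

```text
time_s: 7.62
position: [0.5728, -0.3401, 0.2395]
tcp_rot: [[-1.0, -0.0, 0.005], [-0.005, -0.0, -1.0], [0.0, -1.0, 0.0]]
force: [0.0, 0.9, 0.3]
opening: 0.598
```

Run:
```python
from h import *
s=bot.read_state();print(s["position"],s["tcp_rot"].round(3),s["opening"])
plan((.5727,-.340,.131),-90,"at pin")
```

```text
[ 0.57278105 -0.34008311  0.239526  ] [[-1.    -0.     0.005]
 [-0.005 -0.    -1.   ]
 [ 0.    -1.     0.   ]] 0.5978642464981403
at pin shift mm [ 1.000e-01  1.085e+02 -1.000e-01] turn [-0.   0.3  0. ]
```

Call:
jog_arm(motion=[0, 40, 0, 0, 0, 0, 0, 70, 0, 0, 0, 0, 0, 90, 0, 0, 0, 0, 0, 100, 0, 0, 0, 0, 0, 108, 0, 0, 0, 0, 0, 108, 0, 0, 0, 0])

```text
time_s: 8.38
position: [0.5728, -0.3402, 0.1316]
tcp_rot: [[-1.0, -0.0, 0.004], [-0.004, 0.0, -1.0], [0.0, -1.0, -0.0]]
force: [-0.1, -1.0, 0.1]
opening: 0.596
```

Run:
```python
from h import *
p,d=bot.capture("scene");cv2.imwrite("pics/s3.png",cv2.resize(p[60:220,150:350],None,fx=3.5,fy=3.5)[:,:,::-1])
```

```text
(no output)
```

View pics/s3.png

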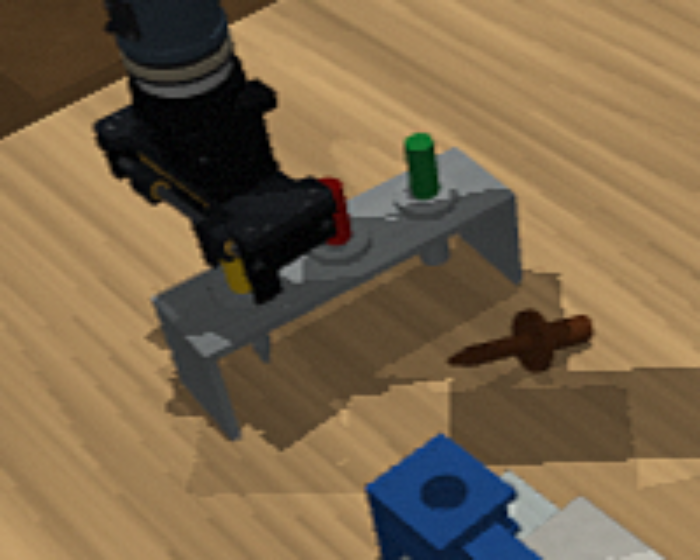

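The yellow grip at crop (237,268) is between the open fingers, and the hand clears the red pin beside it at (338,215). Closing the gripper.

Call:
jog_arm(motion=[0, 0, 0, 0, 0, 0, 0, 0, 0, 0, 0, 0, 0, 0, 0, 0, 0, 0, 0, 0, 0, 0, 0, 0, 0, 0, 0, 0, 0, 0, 0, 0, 0, 0, 0, 0], gripper=0.1)

```text
time_s: 9.18
position: [0.5729, -0.3405, 0.1318]
tcp_rot: [[-1.0, 0.0, 0.004], [-0.004, -0.001, -1.0], [-0.0, -1.0, 0.001]]
force: [0.2, -0.8, 2.1]
opening: 0.271
```

The opening of 0.271 is about 23.6 mm, which matches the 24 mm grip. Lifting.

Call:
jog_arm(motion=[0, -10, 0, 0, 0, 0, 0, -25, 0, 0, 0, 0, 0, -45, 0, 0, 0, 0, 0, -70, 0, 0, 0, 0, 0, -95, 0, 0, 0, 0, 0, -115, 0, 0, 0, 0, 0, -115, 0, 0, 0, 0, 0, -115, 0, 0, 0, 0])

```text
time_s: 10.18
position: [0.5723, -0.3398, 0.2461]
tcp_rot: [[-1.0, -0.001, 0.004], [-0.004, 0.001, -1.0], [0.001, -1.0, -0.001]]
force: [-0.7, 0.1, -1.8]
opening: 0.269
```

Run:
```python
from h import *
s=bot.read_state();print(s["position"],s["force"],s["opening"])
for n in("scene","top"):
    p,d=bot.capture(n);np.savez(f"{n}4.npz",p=p,d=d)
    cv2.imwrite(f"pics/{n}4.png",cv2.resize(p[0:220,130:450] if n=="scene" else p[80:280,320:640],None,fx=2.5,fy=2.5)[:,:,::-1])
```

```text
[ 0.57227451 -0.33975645  0.2461332 ] [-0.65365122  0.10395135 -1.77196244] 0.26883695562103704
```

View pics/scene4.png

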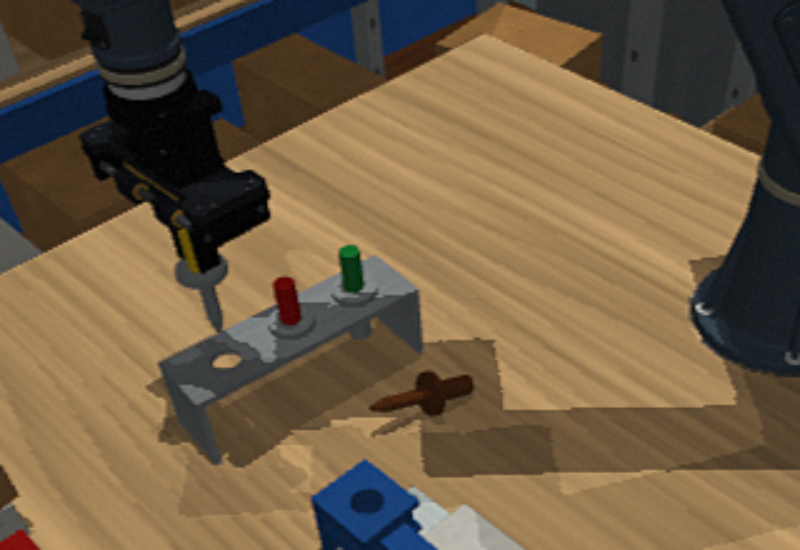

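View pics/top4.png

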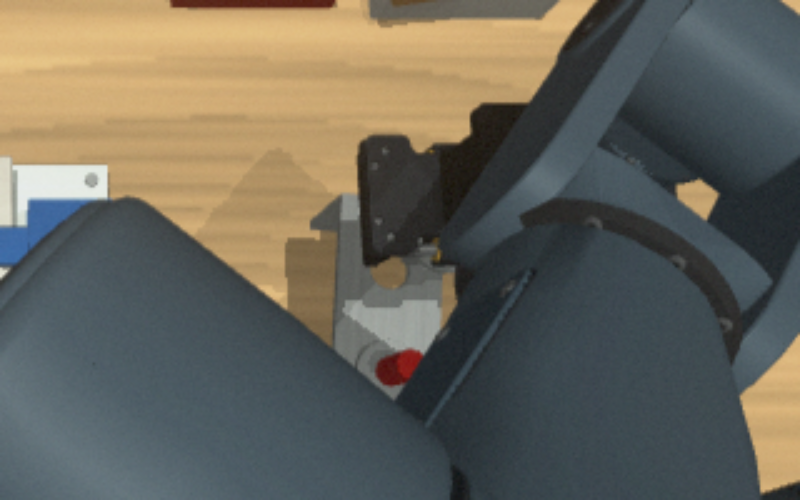

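Run:
```python
from h import *
c=bot.get_calibration("scene");K,T=np.array(c["mtx"]),np.array(c["pose"])
p,d=np.load("scene4.npz")["p"],np.load("scene4.npz")["d"];P=cloud("scene",d)
for z in(.1344,.154,.2094,.2174):
    q=T[:3,:3].T@(np.array([.5726,-.340,z])-T[:3,3]); print(z,K[0,2]+K[0,0]*q[0]/-q[2],K[1,2]-K[1,1]*q[1]/-q[2])
m=(np.abs(P[...,0]-.5723)<.05)&(np.abs(P[...,1]+.34)<.05)
for lo,hi in((.13,.145),(.145,.16),(.16,.175),(.175,.19),(.19,.2)):
    q=P[m&(P[...,2]>lo)&(P[...,2]<hi)];print(lo,len(q),q.mean(0).round(4),q.min(0).round(3),q.max(0).round(3))
cv2.imwrite("pics/s4z.png",cv2.resize(p[85:150,180:260],None,fx=8,fy=8,interpolation=2)[:,:,::-1])
```

```text
0.1344 216.67952893704944 132.08729788075712
0.154 214.99291258624874 126.28742494103163
0.2094 209.93983585191899 108.91109451480108
0.2174 209.1729320658936 106.27389458855222
0.13 9 [ 0.5728 -0.3359  0.1407] [ 0.568 -0.339  0.136] [ 0.577 -0.334  0.144]
0.145 25 [ 0.5748 -0.3341  0.1543] [ 0.566 -0.342  0.147] [ 0.58 -0.33  0.16]
0.16 28 [ 0.5746 -0.3336  0.1681] [ 0.566 -0.343  0.161] [ 0.582 -0.33   0.174]
0.175 30 [ 0.5753 -0.3336  0.182 ] [ 0.565 -0.341  0.175] [ 0.581 -0.329  0.19 ]
0.19 15 [ 0.5746 -0.3331  0.1927] [ 0.567 -0.341  0.19 ] [ 0.58  -0.329  0.196]
```

View pics/s4z.png

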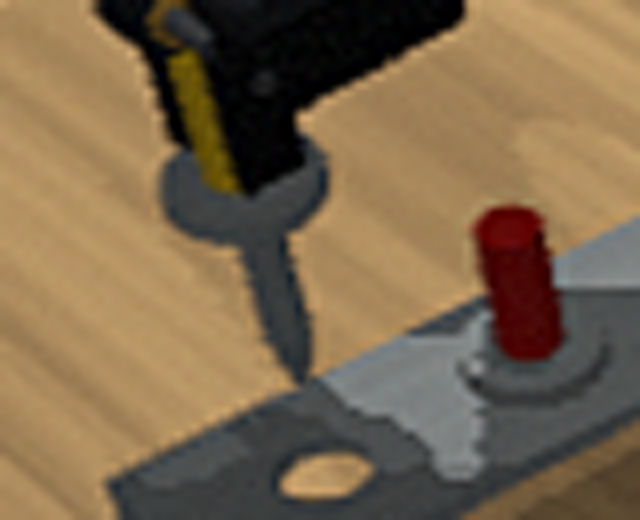

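Run:
```python
from h import *
print(onz("scene",(276.4,200.8),.092))
p=np.load("scene0.npz")["p"]; pt=np.load("top0.npz")["p"]
a=cv2.resize(p[180:225,250:305],None,fx=8,fy=8,interpolation=2);b=cv2.resize(pt[155:200,325:375],None,fx=7,fy=8,interpolation=2)
cv2.imwrite("pics/f.png",np.hstack([a,b])[:,:,::-1])
# project expected circle
for n in("scene","top"):
  c=bot.get_calibration(n);K,T=np.array(c["mtx"]),np.array(c["pose"]);L=[]
  for t in np.arange(0,360,90):
    q=T[:3,:3].T@(np.array([.597+.016*np.cos(np.radians(t)),-.082+.016*np.sin(np.radians(t)),.092])-T[:3,3]); L.append((K[0,2]+K[0,0]*q[0]/-q[2],K[1,2]-K[1,1]*q[1]/-q[2]))
  print(n,np.round(L,1).tolist())
plan((.597,-.082,.245),-90,"over fork")
```

```text
[ 0.59841095 -0.08045106  0.092     ]
scene [[271.3, 203.9], [280.9, 203.7], [281.4, 196.4], [272.0, 196.5]]
top [[347.8, 168.3], [340.1, 176.0], [348.0, 183.7], [355.8, 176.0]]
over fork shift mm [ -26.     0.7 -257.5] turn [0.1 0.2 0.1]
```

View pics/f.png

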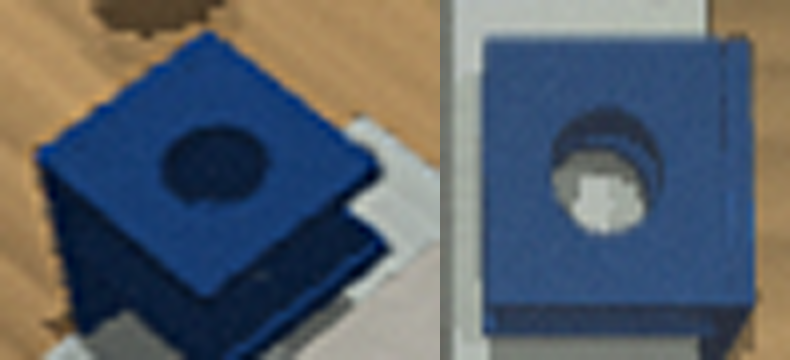

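The enlarged crop shows the upper rim centred at scene px (277,200.6) and top px (349,176.4). Both put the hole at (0.597, -0.082) within about 2 mm, and the fit clearance is 8 mm. Carrying the pin over.

Call:
jog_arm(motion=[-3, 0, -30, 0, 0, 0, -9, 0, -80, 0, 0, 0, -14, 0, -135, 0, 0, 0, -19, 0, -185, 0, 0, 0, -23, 0, -230, 0, 0, 0, -25, 0, -252, 0, 0, 0, -26, 0, -257, 0, 0, 0, -26, 0, -257, 0, 0, 0, -26, 0, -257, 0, 0, 0])

```text
time_s: 11.4
position: [0.5978, -0.0847, 0.2464]
tcp_rot: [[-1.0, 0.0, 0.002], [-0.002, -0.001, -1.0], [-0.0, -1.0, 0.001]]
force: [0.2, 0.2, -1.2]
opening: 0.271
```

Call:
jog_arm(motion=[0, 10, 0, 0, 0, 0, 0, 20, 0, 0, 0, 0, 0, 28, 0, 0, 0, 0, 0, 28, 0, 0, 0, 0])

```text
time_s: 11.9
position: [0.597, -0.083, 0.2173]
tcp_rot: [[-1.0, -0.002, 0.004], [-0.004, 0.001, -1.0], [0.002, -1.0, -0.001]]
force: [0.4, 0.0, -0.9]
opening: 0.269
```

Run:
```python
from h import *
s=bot.read_state();print(s["position"],s["force"],s["opening"])
for n in("scene","top"):
    p,d=bot.capture(n);np.savez(f"{n}5.npz",p=p,d=d)
p=np.load("scene5.npz")["p"];a=cv2.resize(p[150:225,240:340],None,fx=7,fy=7,interpolation=2)
cv2.imwrite("pics/s5.png",a[:,:,::-1])
c=bot.get_calibration("scene");K,T=np.array(c["mtx"]),np.array(c["pose"])
pos=s["position"]
q=T[:3,:3].T@(np.array([pos[0],pos[1],pos[2]-.1117])-T[:3,3]); print("expected tip px",K[0,2]+K[0,0]*q[0]/-q[2],K[1,2]-K[1,1]*q[1]/-q[2])
```

```text
[ 0.59696205 -0.08295853  0.21727895] [ 0.36451989  0.0156634  -0.91598608] 0.2687907365843275
expected tip px 275.5559832658249 196.25795870953726
```

View pics/s5.png

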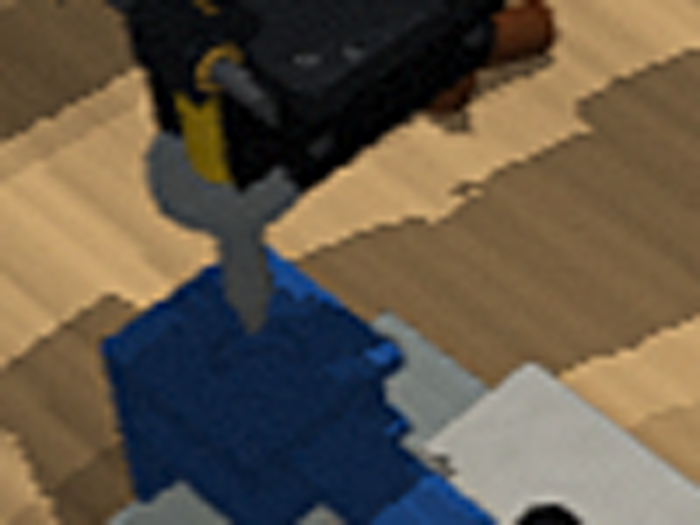

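Run:
```python
from h import *
print(onz("scene",(276.4,197.1),.1056),onz("scene",(277,200.6),.092), onz("top",(348.9,176.4),.092))
```

```text
[ 0.59730361 -0.07956164  0.1056    ] [ 0.59701384 -0.07987659  0.092     ] [ 0.59611097 -0.08397707  0.092     ]
```

In the scene view, the pin tip at (276.4,197.1) and the hole centre (277,200.6) agree to within 0.5 mm. Lowering in steps.

Call:
jog_arm(motion=[0, 8, 0, 0, 0, 0, 0, 16, 0, 0, 0, 0, 0, 24, 0, 0, 0, 0, 0, 32, 0, 0, 0, 0, 0, 40, 0, 0, 0, 0, 0, 45, 0, 0, 0, 0, 0, 45, 0, 0, 0, 0])

```text
time_s: 12.88
position: [0.5974, -0.083, 0.173]
tcp_rot: [[-1.0, -0.001, 0.004], [-0.004, 0.0, -1.0], [0.001, -1.0, -0.0]]
force: [0.4, 0.7, -2.1]
opening: 0.27
```

Call:
jog_arm(motion=[0, 8, 0, 0, 0, 0, 0, 16, 0, 0, 0, 0, 0, 24, 0, 0, 0, 0, 0, 32, 0, 0, 0, 0, 0, 38, 0, 0, 0, 0, 0, 41, 0, 0, 0, 0, 0, 41, 0, 0, 0, 0])

```text
time_s: 13.75
position: [0.5976, -0.0831, 0.1323]
tcp_rot: [[-1.0, -0.0, 0.004], [-0.004, 0.0, -1.0], [0.0, -1.0, -0.0]]
force: [-0.0, -0.2, -1.5]
opening: 0.272
```

Call:
jog_arm(motion=[0, 1, 0, 0, 0, 0, 0, 2, 0, 0, 0, 0, 0, 3, 0, 0, 0, 0, 0, 4, 0, 0, 0, 0, 0, 4, 0, 0, 0, 0])

```text
time_s: 14.38
position: [0.5977, -0.0831, 0.1288]
tcp_rot: [[-1.0, 0.0, 0.004], [-0.004, -0.0, -1.0], [-0.0, -1.0, 0.0]]
force: [-1.0, 0.1, 0.2]
opening: 0.265
```

Call:
jog_arm(motion=[0, 1, 0, 0, 0, 0, 0, 1.5, 0, 0, 0, 0, 0, 1.5, 0, 0, 0, 0])

```text
time_s: 14.75
position: [0.5977, -0.0831, 0.1287]
tcp_rot: [[-1.0, 0.001, 0.004], [-0.004, -0.0, -1.0], [-0.001, -1.0, 0.0]]
force: [-1.9, 0.9, 8.7]
opening: 0.269
```

The collar is seated: 8.7 N upward at TCP z 0.1287, where 0.1287 was expected. I'll ease off and open the gripper.

Call:
jog_arm(motion=[0, -1.5, 0, 0, 0, 0, 0, -1.5, 0, 0, 0, 0, 0, -1.5, 0, 0, 0, 0])

```text
time_s: 15.12
position: [0.5979, -0.0832, 0.1288]
tcp_rot: [[-1.0, 0.0, 0.004], [-0.004, -0.0, -1.0], [-0.0, -1.0, 0.0]]
force: [-0.7, 0.5, 2.9]
opening: 0.269
```

Call:
jog_arm(motion=[0, 0, 0, 0, 0, 0, 0, 0, 0, 0, 0, 0, 0, 0, 0, 0, 0, 0, 0, 0, 0, 0, 0, 0, 0, 0, 0, 0, 0, 0, 0, 0, 0, 0, 0, 0], gripper=0.6)

```text
time_s: 15.88
position: [0.5977, -0.0831, 0.1285]
tcp_rot: [[-1.0, 0.0, 0.004], [-0.004, -0.0, -1.0], [-0.0, -1.0, 0.0]]
force: [-0.6, -1.0, -0.0]
opening: 0.604
```

Call:
jog_arm(motion=[0, -15, 0, 0, 0, 0, 0, -40, 0, 0, 0, 0, 0, -75, 0, 0, 0, 0, 0, -110, 0, 0, 0, 0, 0, -150, 0, 0, 0, 0, 60, -150, 0, 0, 0, 0, 120, -150, 0, 0, 0, 0, 120, -150, 40, 0, 0, 0, 120, -150, 100, 0, 0, 0, 120, -150, 160, 0, 0, 0, 120, -150, 220, 0, 0, 0, 120, -150, 220, 0, 0, 0, 120, -150, 220, 0, 0, 0])

```text
time_s: 17.5
position: [0.4782, -0.3032, 0.279]
tcp_rot: [[-1.0, -0.0, 0.003], [-0.003, 0.001, -1.0], [0.0, -1.0, -0.001]]
force: [-0.2, 0.2, 0.1]
opening: 0.599
```

Run:
```python
from h import *
s=bot.read_state();print(s["position"],s["force"],s["opening"],s["time_s"])
for n in("scene","top"):
    p,d=bot.capture(n);np.savez(f"{n}6.npz",p=p,d=d);P=cloud(n,d);H=hsv(p)
    h,S,v=[H[...,i].astype(int) for i in range(3)]
    q=P[(h>20)&(h<34)&(S>170)&(v>90)&(np.hypot(P[...,0]-.597,P[...,1]+.083)<.05)]
    if len(q): print(n,"grip",len(q),"zmax pct",np.percentile(q[:,2],95).round(4),"centre",q[q[:,2]>np.percentile(q[:,2],95)-.006].mean(0).round(4))
    cv2.imwrite(f"pics/{n}6.png",cv2.resize(p[110:310,190:450] if n=="scene" else p[110:310,190:450],None,fx=3,fy=3)[:,:,::-1])
```

```text
[ 0.47819128 -0.30323832  0.27899498] [-0.23992655  0.1847914   0.14721191] 0.5989873560740716 17.5
scene grip 164 zmax pct 0.1515 centre [ 0.599  -0.0806  0.1501]
top grip 125 zmax pct 0.153 centre [ 0.5969 -0.083   0.1505]
```

View pics/scene6.png

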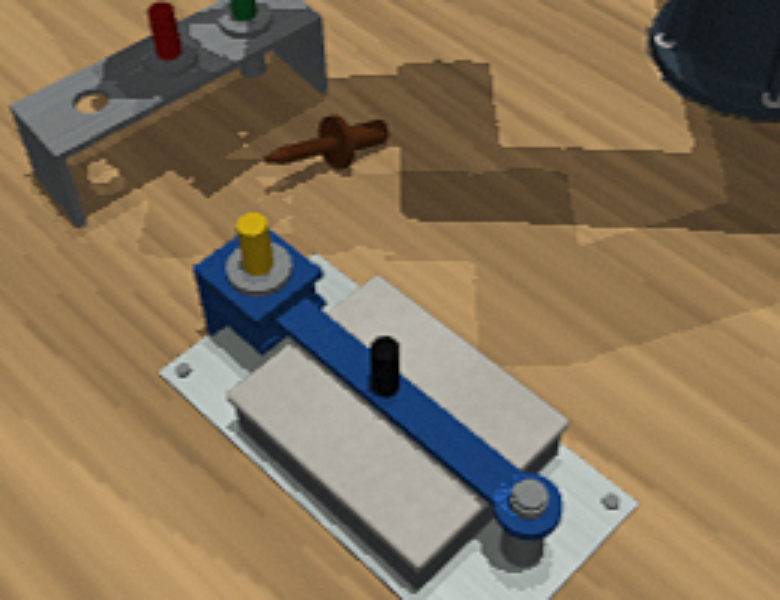

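View pics/top6.png

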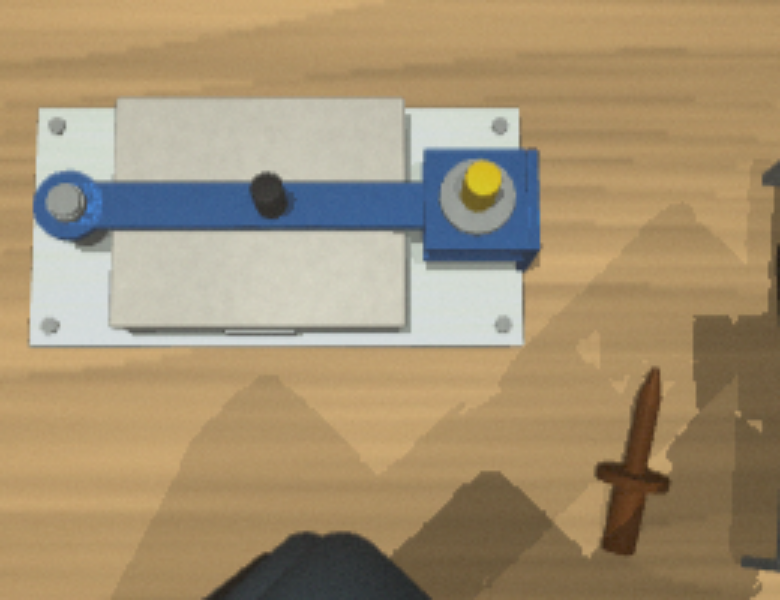

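The scene crop shows the yellow pin upright in the fork at (253,240), with its collar flat on the lug and the bar straight beneath it. The top crop shows the same at (480,190). The grip top reads 0.150 m, as expected. Handing in.

Run:
```python
from rig import bot
print(bot.hand_in())
```

```text
the job is handed in; nothing more can be done
None
```

The lock bar is shut against its stop, and the yellow pin stands through all three holes with its collar on the fork. I handed the job in at about 17.6 s of the 58 s allowed; no verdict was reported.

- **Bar:** I swung it shut with the fingers held loosely around the knob. At the stop the force rose to about 8 N with no further motion.
- **Pin:** I took the yellow pin from the +x end of the rack and lowered it through the fork. The collar seated with 8.7 N at TCP height 0.1287 m, exactly as expected.
- **Last checks:** After release, both views show the pin upright, the collar flat on the fork and the bar straight. The grip top reads about 0.150 m, which matches a seated collar. The arm is clear and the measured force is near zero.
- **Disagreement:** The two cameras differed by 2–4 mm on the fork hole's position, mostly along y. That is within the 8 mm clearance, and the pin went in without side force.
- **Brown look-alike:** It was standing on its tip at the start and fell over during the first seconds, while the arm was elsewhere. It is still on the table, and I never touched it.

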